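# Draw the green bar out of the packed tray

## Robot

A 7-joint arm with a two-finger parallel gripper is mounted at the origin on a cart in front of the work surface, level with it; the furniture and walls round the work are solid. World frame = base frame: x ahead of the robot, y to its left, z up, the work surface at z = 0. Lengths are in m, angles in rad, forces in N, time in s.
With the tool pointing down it reaches from about 0.35 to 0.9 m from the base axis. Payload 19.9 kg.
Tool frame: the origin (TCP) lies at the very end of the fingers, on their centre line; the grasp point (between the pads) lies 19 mm behind it; z points along the fingers, y is the line along which they close (so a half turn about z gives the same grasp; the last joint's range is limited). The gripper opens to 94 mm and grips with 3 to 60 N. Pads are 16 mm wide; open, the fingers measure 119 mm over their backs; the gripper's body (75 mm by 177 mm) begins 78 mm behind the grasp point.
Start: joints at [1.173, 0.417, -0.01, 1.614, 0.005, 1.111, -0.053], TCP at [0.218, -0.586, 0.205] pointing down, gripper open.
Joint ranges: [-2.81, 2.81], [-0.39, 2.02], [-1.27, 1.25], [0.06, 2.57], [-1.19, 4.33], [0.19, 2], [-2.82, 2.82]. Speed limits (rad/s): [1.89, 1.89, 2.39, 2.39, 3.01, 3.01, 3.01].

## Interface

Orientations are given as a rotation vector (axis times angle).
In Python, from rig import r gives the robot as it stands.
- The arm moves only by the shell command python3 -m handwheel 'ROWS' [FORCE]. ROWS is text: rows parted by semicolons, each of 5 numbers parted by spaces: the gripper's target within -1 to 1 (fully open at 1, half-way at 0, shut at -1), then the shift along the tool's x, y, z in cm, then the turn about the tool's z in degrees. In form: claw dx dy dz spin; .... A call has 1 to 12 rows; each row shifts and turns the commanded pose from where the row before left it, along the tool's axes as they then stand; what a row does not reach is not made up. A row lasts 1/12 s, in which the tool goes at most 41.7 mm and 7.16 degrees, less where a joint would pass 70% of its speed; a pose out of reach is approached as far as the arm can. A call is refused whole if a number of a shift passes 4.17 or a number of a turn 7.16, either way. A call with a gripper value outside its range is refused whole. The fingers move at their own pace and stop on an object; FORCE is the grip in N (left out, the last holds). Time passes only in rows, so rows that do not move let the fingers close. It gives the time, the measured TCP pose, the force, the opening and the grip force at its end, in the units of the state.
- r.read_state(): the state, without advancing time (a new reading comes with each control period).
- r.snapshot(name): name is "scene" or "top"; returns the picture (384x512x3 uint8, red, green, blue); there is no depth.
- r.calibration(name): a dict with "camera_matrix" (3x3 intrinsics, pixels), "extrinsics" (4x4, takes a point from world to camera coordinates). Camera axes: x right, y up, looking along -z (the intrinsics and any distortion apply to the point x, -y, -z); pixel columns grow to the right and rows downward; lengths in m; the calibration is good to about 2 mm. A picture is of the moment at which its call begins. calibration takes no time and is no camera call.
- r.finish_job(): hands the job in; it is judged then, once.
The state is a dict: "clock": time; "joints": joint angles; "joint_velocities": joint speeds; "tau": joint torques, N m; "ee_pos": TCP position; "tcp_rot": TCP orientation; "contact_force": force on the tool from outside, world axes, zero at the start; "moment": the same for the moment, N m; "grip_width": opening from 0.0 (shut) to 1.0 (fully open); "gripper_force": force on a finger pad.
Only numpy, scipy, OpenCV 4.12 (cv2) and the standard library are available. Lean on these libraries where they do the work, as an engineer would, in place of code of your own. Each camera call takes 0.05 s, during which the arm holds its last target. There are 200 camera calls.

## Task

A visitor wants to see the green polishing compound. Four compound bars lie packed side by side at the back of the grey display tray: slide the green-wrapped one straight out of the row, towards the tray's front, until its end rests squarely against the front lip. Keep it flat on the tray (no lifting), press only gently because the wax dents, and leave the other three bars where they lie.

Things in the scene. Friction and masses are not known exactly. Their poses are not given: they have to be found in the camera images.
- tray: grey tray, fixed, 160 x 122 mm. Origin: centre of its underside; +x to its back, y across, z up. Slick floor on foam, top at z = +5 mm (white at the back, blue in front): sinks 1 mm per 5 N pressed, at most 3.5 mm; friction about 0.15, far below fingertip on bar. Back wall 30 mm tall, inner face x = +75; side walls 18 tall, inner faces y = +-56; front lip 13 tall, inner face x = -75 mm
- tray_lip (a point): middle of the front lip's inner face, at floor level: 75 mm in front of the tray's origin. Axes as the tray's
- tray_row (a point): middle of the row of bars at floor level, 39.5 mm behind the tray's origin. All bar origins start at this x, in four places 27.5 mm apart (y = +-13.75, +-41.25 mm), in any order, touching or under 2 mm apart. Behind the green bar a gap of 6 mm to the back wall, too small for a finger
- green_bar: compound bar, half cream, half green, 27 wide x 59 long x 21 mm tall, 70 to 130 g, loose. Origin in the middle of its underside, own +y along its length to the tray's back (ends 29 mm behind, 30 mm before the origin), z up. Against the lip its origin is 45 mm in front of the tray's. Flat level top; a shut fingertip pressed on it with 2 to 10 N drags it along
- red_bar_a: compound bar, half cream and half red, 26 x 70 x 21 mm, 90 g, loose; must stay; origin in the middle of its underside, its length along its own y axis, z up. 
- red_bar_b: second compound bar, half cream and half red, 26 x 70 x 21 mm, 90 g, loose; must stay; origin in the middle of its underside, its length along its own y axis, z up. 
- white_bar: compound bar, all cream-white, 27 x 47 x 21 mm, 90 g, loose; must stay; origin in the middle of its underside, its length along its own y axis, z up. 
- oil_bottle: small white squeeze bottle with red tip, 41 mm across, 113 mm tall, loose bystander; origin under its centre
- tin: round tin with a blue lid, 64 mm across, 24 mm tall, loose bystander; origin under its centre
Things that resemble listed ones, but are neither listed nor needed, are in the scene too. What is shaped like the green_bar but blue or yellow is not meant.

How it is judged:
On the way:
1. the green bar has left the row: its rear end is in front of the row of bars (x of green_bar in the frame of tray below -0.0265 m and z of green_bar in the frame of tray below 0.009 m), for 0.1 s.
At the end, for the whole second after the job is handed in: The green bar lies flat on the tray floor at rest with its front end within 6 mm of the front lip and square to it (within 0.15 rad), and each of the other three bars is within 6 mm of where it started (x of green_bar in the frame of tray below -0.039 m and z of green_bar in the frame of tray between 0.002 and 0.008 m and angle between the y axis of green_bar and the x axis of tray, either way round below 0.15 rad and linear speed of green_bar below 0.01 m/s and distance of each of red_bar_a, red_bar_b, white_bar from where it was at the start of the episode below 0.006 m); the robot touches nothing.
It fails at once if another bar is shifted more than 10 mm (distance of any of red_bar_a, red_bar_b, white_bar from where it was at the start of the episode above 0.01 m).
It fails at once if the green bar is lifted more than 7 mm off the tray floor or tipped (z of green_bar in the frame of tray above 0.012 m or angle between green_bar's own z axis and vertical above 0.3 rad).
It fails at once if a bar is pressed against the tray with more than 30 N (contact force between any of green_bar, red_bar_a, red_bar_b, white_bar and tray above 30 N).
It fails at once if the oil bottle or the tin is disturbed (moved more than 20 mm) (distance of any of oil_bottle, tin from where it was at the start of the episode above 0.02 m).
It also fails if it takes over 34 s, if anything falls off the work surface, if the arm or the gripper's body presses on something with over 40 N, if the wrist force passes 120 N, or if a joint passes its speed limit or range.

## Working session

There is one attempt and no reset: what is moved stays moved. The work goes in short steps, Python scripts to look and compute and a shell command to move; the robot and the scene stay as the last step left them, time stands still between calls to the robot, and variables do not carry over. Pictures are saved under pics/ and viewed, at most 10 in all, crops included, and the job is handed in when it is done.

```bash
mkdir -p pics; python3 - <<'E'
from rig import r
import cv2
for n in("scene","top"):
    im=r.snapshot(n); cv2.imwrite(f"pics/{n}0.png",im[...,::-1])
    c=r.calibration(n); print(n,c["camera_matrix"],c["extrinsics"],c.keys())
s=r.read_state(); print({k:s[k] for k in("clock","ee_pos","tcp_rot","contact_force","grip_width")})
E
```

```text
scene [[371.50922142   0.         257.88922166]
 [  0.         371.50922142 194.15343609]
 [  0.           0.           1.        ]] [[ 0.56717426 -0.82341809  0.01720498 -0.28687478]
 [ 0.58361344  0.41656017  0.69704589 -0.43164893]
 [-0.5811271  -0.38530543  0.71682007 -0.54028739]
 [ 0.          0.          0.          1.        ]] dict_keys(['camera_matrix', 'extrinsics'])
top [[367.53827947   0.         259.55565586]
 [  0.         367.53827947 192.18888401]
 [  0.           0.           1.        ]] [[ 6.55029024e-04 -9.99975746e-01  6.93384910e-03  7.49877876e-02]
 [ 9.78269649e-01  2.07841434e-03  2.07326248e-01 -6.09110255e-01]
 [-2.07335631e-01  6.64736942e-03  9.78247284e-01 -8.59350566e-01]
 [ 0.00000000e+00  0.00000000e+00  0.00000000e+00  1.00000000e+00]] dict_keys(['camera_matrix', 'extrinsics'])
{'clock': 0.1, 'ee_pos': array([ 0.21756341, -0.58556352,  0.20489566]), 'tcp_rot': array([-3.09099345e+00, -5.55772757e-01,  4.75576521e-04]), 'contact_force': array([ 1.15628459, -0.24908092,  1.41576843]), 'grip_width': 1.0006837669759596}
```

View pics/scene0.png

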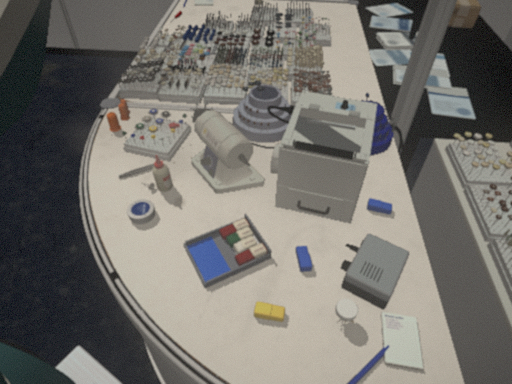

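View pics/top0.png

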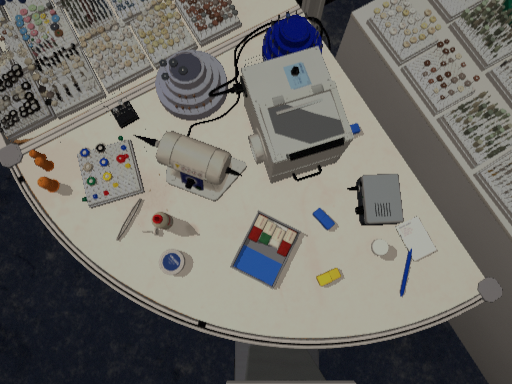

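The scene picture shows the tray at about (228,250) and the top picture at (267,250). In both, the row of bars is at the tray's back and its blue floor is in front.

What could be taken for the target, scene view: the green/cream bar in the row at (234,238), a blue bar at (304,258), another blue one at (379,206), and a yellow one at (269,311). By the description I choose the one in the row, which is at about (265,238) in the top view. I'll check it in a close crop.

```bash
python3 - <<'E'
import cv2,numpy as np
a=cv2.imread("pics/top0.png")[205:292,222:312]; b=cv2.imread("pics/scene0.png")[210:290,178:278]
a=cv2.resize(a,(396,383),interpolation=cv2.INTER_CUBIC);b=cv2.resize(b,(400,383),interpolation=cv2.INTER_CUBIC)
cv2.imwrite("pics/crop0.png",np.hstack([a,b]))
E
```

```text
(no output)
```

View pics/crop0.png

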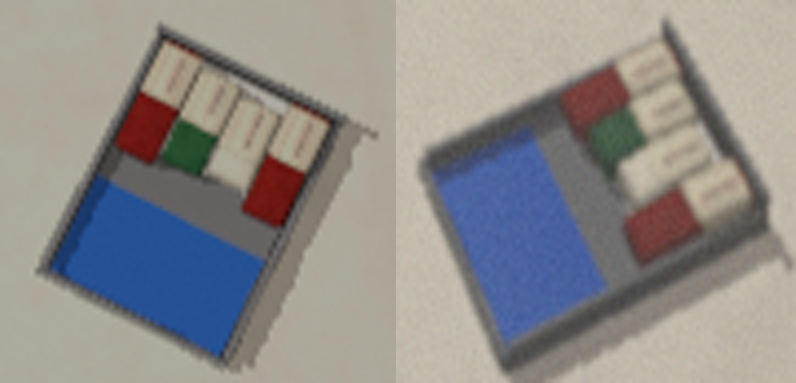

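The crop shows the order from the left: red, green (crop pixel (188,147), cream half behind it), white, red. So the green bar sits in the y = +13.75 mm place. Next I'll measure the tray pose.

```bash
cat > h.py <<'E'
import cv2,numpy as np
from rig import r
def cast(n,px,z):
    c=r.calibration(n);K=c["camera_matrix"];E=c["extrinsics"];R=E[:3,:3];o=-R.T@E[:3,3]
    u=np.c_[np.atleast_2d(px).astype(float),np.ones(len(np.atleast_2d(px)))]
    d=(np.linalg.inv(K)@u.T).T*[1,-1,-1]@R
    return o+d*((z-o[2])/d[:,2])[:,None]
def project(n,P):
    c=r.calibration(n);E=c["extrinsics"];q=(np.atleast_2d(P)@E[:3,:3].T+E[:3,3])*[1,-1,-1]
    q=q@c["camera_matrix"].T;return q[:,:2]/q[:,2:]
def masks(n,im,roi):
    hsv=cv2.cvtColor(im,cv2.COLOR_BGR2HSV);H,S,V=cv2.split(hsv)
    m={"blue":(abs(H.astype(int)-110)<15)&(S>120),"green":(H>45)&(H<90)&(S>80),"red":((H<8)|(H>170))&(S>110)&(V>60)}
    z=np.zeros(H.shape,bool);x0,x1,y0,y1=roi;z[y0:y1,x0:x1]=1
    return {k:(v&z).astype(np.uint8)*255 for k,v in m.items()}
ROI={"top":(225,312,205,292),"scene":(178,275,212,290)}
E
python3 - <<'E'
from h import *
np.set_printoptions(precision=4,suppress=True)
for n in("top","scene"):
    im=cv2.imread(f"pics/{n}0.png")
    for k,m in masks(n,im,ROI[n]).items():
        z=.005 if k=="blue" else .026
        cs,_=cv2.findContours(m,cv2.RETR_EXTERNAL,cv2.CHAIN_APPROX_NONE)
        for c in cs:
            if cv2.contourArea(c)<30: continue
            w=cast(n,c[:,0],z)[:,:2]
            rc=cv2.minAreaRect((w*1000).astype(np.float32))
            print(n,k,cv2.contourArea(c),"rect mm",np.round(rc[0],1),np.round(rc[1],1),round(rc[2],1))
            print(np.round(cv2.boxPoints(rc),1).tolist())
    c=r.calibration(n)["extrinsics"];print("cam",-c[:3,:3].T@c[:3,3])
E
```

```text
top blue 958.0 rect mm [430.8  80.8] [109.6  59.8] 63.7
[[379.70001220703125, 44.900001525878906], [433.29998779296875, 18.5], [481.79998779296875, 116.69999694824219], [428.20001220703125, 143.1999969482422]]
top green 72.0 rect mm [497.2  63.2] [22.8 25. ] 63.1
[[480.8999938964844, 58.70000076293945], [503.20001220703125, 47.400001525878906], [513.5, 67.69999694824219], [491.20001220703125, 79.0]]
top red 118.5 rect mm [472.4  14.8] [24.8 35.1] 62.8
[[451.1000061035156, 11.800000190734863], [482.29998779296875, -4.300000190734863], [493.70001220703125, 17.799999237060547], [462.5, 33.79999923706055]]
top red 118.5 rect mm [508.4  88.2] [25.2 34.2] 63.5
[[487.3999938964844, 84.5], [518.0, 69.30000305175781], [529.2999877929688, 91.80000305175781], [498.70001220703125, 107.0999984741211]]
cam [0.4177 0.082  0.9664]
scene blue 868.0 rect mm [432.4  82.7] [95.3 56.6] 63.8
[[386.0, 52.400001525878906], [436.79998779296875, 27.399999618530273], [478.79998779296875, 113.0], [428.0, 137.89999389648438]]
scene red 99.5 rect mm [470.2  12.8] [21.3 32.2] 66.1
[[451.20001220703125, 9.600000381469727], [480.6000061035156, -3.4000000953674316], [489.20001220703125, 16.100000381469727], [459.79998779296875, 29.100000381469727]]
scene red 75.0 rect mm [507.2  86.4] [20.1 32.5] 68.4
[[488.3999938964844, 83.0], [518.5999755859375, 71.0999984741211], [526.0, 89.80000305175781], [495.79998779296875, 101.69999694824219]]
cam [ 0.1006 -0.2646  0.6931]
```

```bash
python3 - <<'E'
from h import *
np.set_printoptions(precision=4,suppress=True)
for z in(0,.1,.15,.2): print(z,"top (275,181),(350,155),(308,176 handle),(232,180 grinder)",cast("top",[(275,181),(350,155),(308,176),(232,180)],z)[:,:2].tolist())
print("scene box bottom front (280,205),(352,216)",cast("scene",[(280,205),(352,216),(327,211)],0)[:,:2])
a=np.deg2rad(-26.1);ex=np.array([np.cos(a),np.sin(a)]);ey=np.array([-ex[1],ex[0]]);o=np.array([.4705,.0613])
g=o+.0395*ex+.01375*ey; e=o-.045*ex+.01375*ey
print(g,e)
# check: project bar tops & tray rims
for n in("top","scene"):
    im=cv2.imread(f"pics/{n}0.png")
    def poly(pts,z,col):
        p=project(n,[np.r_[o+x*ex+y*ey,z] for x,y in pts]); cv2.polylines(im,[np.round(p*64+0).astype(np.int32)],True,col,1,cv2.LINE_AA,6)
    poly([(.0095,.00025),(.0685,.00025),(.0685,.02725),(.0095,.02725)],.026,(255,0,255))
    x0,x1,y0,y1=ROI[n]; cv2.imwrite(f"pics/ov_{n}.png",cv2.resize(im[y0:y0+75,x0:x0+85],(398,350),interpolation=cv2.INTER_CUBIC))
cv2.imwrite("pics/ov.png",np.hstack([cv2.imread(f"pics/ov_{n}.png") for n in("top","scene")]))
from scipy.spatial.transform import Rotation as R
s=r.read_state();M=R.from_rotvec(s["tcp_rot"]).as_matrix();print(M)
tgt=np.r_[g,.10]
print("tool shift cm",M.T@(tgt-s["ee_pos"])*100, "tool y world angle",np.rad2deg(np.arctan2(M[1,1],M[0,1])))
E
```

```text
0 top (275,181),(350,155),(308,176 handle),(232,180 grinder) [[0.6535207591674946, 0.03362148313528667], [0.727615582051697, -0.1734176985469063], [0.6677021916353139, -0.05614159101287934], [0.6560312813830391, 0.1499727829873248]]
0.1 top (275,181),(350,155),(308,176 handle),(232,180 grinder) [[0.6291142568897443, 0.03862373810312353], [0.6955421571517256, -0.14699217372111872], [0.6418282731310216, -0.04185114940746559], [0.6313650041464091, 0.1429356487207135]]
0.15 top (275,181),(350,155),(308,176 handle),(232,180 grinder) [[0.6169110057508691, 0.04112486558704197], [0.6795054447017399, -0.1337794113082249], [0.6288913138788754, -0.03470592860475871], [0.619031865528094, 0.13941708158740782]]
0.2 top (275,181),(350,155),(308,176 handle),(232,180 grinder) [[0.6047077546119939, 0.0436259930709604], [0.6634687322517543, -0.12056664889533113], [0.6159543546267294, -0.027560707802051818], [0.6066987269097789, 0.13589851445410217]]
scene box bottom front (280,205),(352,216) [[ 0.6635  0.0406]
 [ 0.7358 -0.1246]
 [ 0.7146 -0.0663]]
[0.512  0.0563] [0.4361 0.0934]
[[ 0.9374  0.3483 -0.0005]
 [ 0.3483 -0.9374  0.001 ]
 [-0.0001 -0.0011 -1.    ]]
tool shift cm [ 49.9607 -49.8948  10.5371] tool y world angle -69.61382015813994
```

View pics/ov.png

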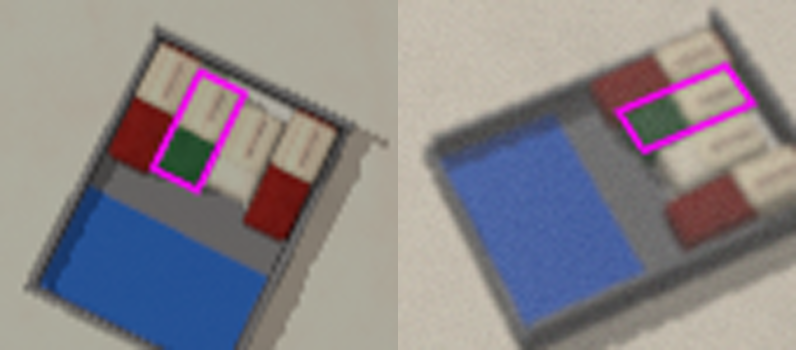

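The magenta outline of the predicted bar top fits the green bar to about 2 mm in both views. Its top corners in the overlay are (205,72) and (197,190). So the green bar is at about (0.511, 0.056), and the tray yaw is -26.1°. Next I'll shut the gripper and turn the tool so its narrow side lies across the bar.

```bash
python3 -m handwheel '-1 0 0 0 -7; -1 0 0 0 -7; -1 0 0 0 -7; -1 0 0 0 -7; -1 0 0 0 -7; -1 0 0 0 -7; -1 0 0 0 -1.5; -1 0 0 0 0'
cat >> h.py <<'E'
from scipy.spatial.transform import Rotation as Rot
np.set_printoptions(precision=4,suppress=True)
a=np.deg2rad(-26.1);ex=np.array([np.cos(a),np.sin(a)]);ey=np.array([-ex[1],ex[0]]);o=np.array([.4705,.0613])
def st(tx,ty,z):
    s=r.read_state();M=Rot.from_rotvec(s["tcp_rot"]).as_matrix();d=s["ee_pos"][:2]-o
    print("t",round(s["clock"],2),"tray xy mm",1000*np.array([d@ex,d@ey]),"z",s["ee_pos"][2]*1000,"F",s["contact_force"],"w",s["grip_width"],"yaw",np.rad2deg(np.arctan2(M[1,1],M[0,1])),"j",s["joints"])
    print("tool shift cm to target",M.T@(np.r_[o+tx*ex+ty*ey,z]-s["ee_pos"])*100)
E
python3 -c "
from h import *
st(.0395,.013,.205)"
```

```text
clock: 0.77
ee_pos: [0.2175, -0.5857, 0.2052]
tcp_rot: [-2.667, -1.66, -0.0]
contact_force: [-0.7, 0.5, 0.1]
grip_width: 0.47
gripper_force: 0.0
t 0.77 tray xy mm [  57.4456 -692.3748] z 205.15849349800814 F [-0.6507  0.499   0.0671] w 0.4696872872699826 yaw -26.203533644442615 j [ 1.2826  0.4226 -0.1552  1.6097  0.0705  1.1153  0.6524]
tool shift cm to target [70.5341 -1.922   0.0509]
```

```bash
python3 -m handwheel '-1 3 0 0 0; -1 4 0 0 0; -1 4 0 0 0; -1 4 -0.5 0 0; -1 4 -0.5 0 0; -1 4 -0.5 0 0; -1 4 -0.4 0 0; -1 4 0 0 0; -1 4 0 0 0; -1 4 0 0 0; -1 4 0 0 0; -1 4 0 0 0' && python3 -m handwheel '-1 4 0 0 0; -1 4 0 0 0; -1 4 0 0 0; -1 4 0 0 0; -1 4 0 0 0; -1 2.5 0 0 0; -1 0 0 0 0; -1 0 0 0 0'
python3 -c "
from h import *
st(.0395,.013,.06)"
```

```text
clock: 1.77
ee_pos: [0.4079, -0.1536, 0.2057]
tcp_rot: [2.669, 1.655, 0.0]
contact_force: [1.2, -1.3, -0.2]
grip_width: 0.004
gripper_force: 0.0
clock: 2.43
ee_pos: [0.5066, 0.0479, 0.2051]
tcp_rot: [-2.666, -1.66, 0.0]
contact_force: [-0.4, -0.6, -0.5]
grip_width: 0.005
gripper_force: 0.0
t 2.43 tray xy mm [38.2933  3.8573] z 205.13237765393382 F [-0.4013 -0.5574 -0.4765] w 0.0045364751124791465 yaw -26.18338013378397 j [ 0.4003  0.2647 -0.6449  1.8814  0.1808  1.0545 -0.7747]
tool shift cm to target [ 0.9093  0.1338 14.5134]
```

```bash
python3 -m handwheel '-1 0.91 0.13 2 0; -1 0 0 3 0; -1 0 0 3 0; -1 0 0 3 0; -1 0 0 3 0; -1 0 0 1.8 0; -1 0 0 0 0; -1 0 0 0 0'
python3 - <<'E'
from h import *
st(.0395,.013,.030)
ims=[]
for n in("top","scene"):
    im=r.snapshot(n)[...,::-1]; x0,x1,y0,y1=ROI[n]; ims.append(cv2.resize(im[y0-10:y0+75,x0:x0+85],(400,400),interpolation=cv2.INTER_CUBIC))
cv2.imwrite("pics/above.png",np.hstack(ims))
E
```

```text
clock: 3.1
ee_pos: [0.5112, 0.0534, 0.0474]
tcp_rot: [-2.668, -1.658, 0.002]
contact_force: [0.5, 0.4, 0.3]
grip_width: 0.003
gripper_force: 0.0
t 3.1 tray xy mm [40.071  10.7889] z 47.410435759787454 F [0.5107 0.3534 0.3257] w 0.0029524148537244457 yaw -26.26458405268633 j [ 0.2876  0.5003 -0.5523  1.9944  0.3782  0.7497 -0.9499]
tool shift cm to target [ 0.2226 -0.0555  1.7409]
```

View pics/above.png

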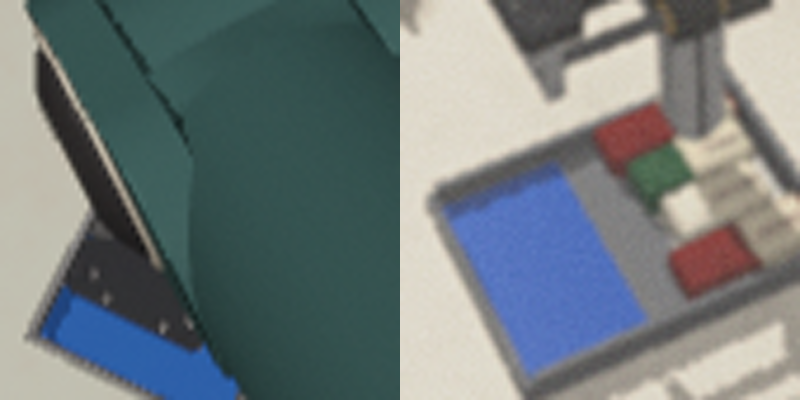

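The scene half shows the shut fingertip at crop (690,135), above the cream half of the green bar, with the red and white bars on either side. The top half is hidden by the arm. I'll centre the tip and go down.

```bash
python3 -m handwheel '-1 0.24 -0.05 0.7 0; -1 0 0 0.7 0; -1 0 0 0 0; -1 0 0 0 0'
python3 -c "
from h import *
st(.0395,.0133,.026)"; python3 -m handwheel '-1 0 0 0.2 0; -1 0 0 0.1 0; -1 0 0 0 0; -1 0 0 0 0'
python3 -c "
from h import *
st(.0395,.0133,.026)"
```

```text
clock: 3.53
ee_pos: [0.5121, 0.0565, 0.0333]
tcp_rot: [-2.666, -1.662, 0.001]
contact_force: [-0.3, 0.4, 0.9]
grip_width: 0.005
gripper_force: 0.0
t 3.53 tray xy mm [39.4854 14.0435] z 33.26114163016411 F [-0.2689  0.3732  0.8771] w 0.005236462322200217 yaw -26.116367322710744 j [ 0.2697  0.5247 -0.5389  1.9982  0.3989  0.7232 -0.9698]
tool shift cm to target [-0.0742  0.0018  0.7261]
clock: 3.87
ee_pos: [0.5123, 0.0566, 0.0305]
tcp_rot: [-2.666, -1.662, 0.0]
contact_force: [-0.9, -0.2, 0.7]
grip_width: 0.01
gripper_force: 0.0
t 3.87 tray xy mm [39.6344 14.1325] z 30.456902260440945 F [-0.9089 -0.2125  0.7159] w 0.009842407163942963 yaw -26.116172515475977 j [ 0.2673  0.5294 -0.5361  1.9992  0.403   0.7176 -0.9732]
tool shift cm to target [-0.0832 -0.0134  0.4457]
```

```bash
python3 -m handwheel '-1 -0.07 0 0.2 0; -1 0 0 0 0; -1 0 0 0.1 0; -1 0 0 0 0; -1 0 0 0 0'; python3 -m handwheel '-1 0 0 0.1 0; -1 0 0 0 0; -1 0 0 0 0'; python3 -m handwheel '-1 0 0 0.1 0; -1 0 0 0 0; -1 0 0 0 0'
python3 -c "
from h import *
st(.0395,.0133,.026)"
```

```text
clock: 4.28
ee_pos: [0.512, 0.056, 0.0274]
tcp_rot: [-2.666, -1.662, 0.0]
contact_force: [0.1, 0.2, 0.9]
grip_width: 0.007
gripper_force: 0.0
clock: 4.53
ee_pos: [0.512, 0.0559, 0.0264]
tcp_rot: [-2.666, -1.662, 0.0]
contact_force: [0.7, 0.2, -0.4]
grip_width: 0.007
gripper_force: 0.0
clock: 4.78
ee_pos: [0.512, 0.0559, 0.0254]
tcp_rot: [-2.666, -1.662, 0.0]
contact_force: [-0.5, 0.1, -0.1]
grip_width: 0.004
gripper_force: 0.0
t 4.78 tray xy mm [39.6204 13.4326] z 25.39963995449545 F [-0.4697  0.0799 -0.0573] w 0.003935854239907843 yaw -26.112938259519815 j [ 0.264   0.5371 -0.5308  2.002   0.4097  0.7076 -0.9777]
tool shift cm to target [-0.0133 -0.0121 -0.06  ]
```

```bash
for i in 1 ; do python3 -m handwheel '-1 0 0 0.05 0; -1 0 0 0 0; -1 0 0 0 0'; python3 -m handwheel '-1 0 0 0.05 0; -1 0 0 0 0; -1 0 0 0 0';  python3 -m handwheel '-1 0 0 0.03 0; -1 0 0 0 0; -1 0 0 0 0'; done | grep -E "clock|pos|contact"
```

```text
clock: 5.03
ee_pos: [0.5121, 0.056, 0.025]
contact_force: [-0.1, -0.2, 3.4]
clock: 5.28
ee_pos: [0.5121, 0.0559, 0.0245]
contact_force: [-1.8, 0.4, 5.4]
clock: 5.53
ee_pos: [0.5121, 0.056, 0.0242]
contact_force: [-1.2, -0.7, 6.3]
```

Contact is made at about 6 N. I'll drag towards the front (tool -y), a short piece first.

```bash
python3 -m handwheel '-1 0 -0.1 0 0; -1 0 -0.2 0 0; -1 0 -0.2 0 0; -1 0 -0.3 0 0; -1 0 -0.3 0 0; -1 0 -0.3 0 0; -1 0 -0.3 0 0; -1 0 -0.3 0 0; -1 0 0 0 0; -1 0 0 0 0'
python3 - <<'E'
from h import *
st(-.045,.0133,.0245)
ims=[]
for n in("top","scene"):
    im=r.snapshot(n)[...,::-1]; x0,x1,y0,y1=ROI[n]; ims.append(cv2.resize(im[y0-10:y0+75,x0:x0+85],(400,400),interpolation=cv2.INTER_CUBIC))
cv2.imwrite("pics/drag1.png",ims[1])
E
```

```text
clock: 6.37
ee_pos: [0.4942, 0.065, 0.0244]
tcp_rot: [2.666, 1.662, 0.001]
contact_force: [-1.2, 0.8, 6.4]
grip_width: 0.006
gripper_force: 2.9
t 6.37 tray xy mm [19.6514 13.7206] z 24.35822803494698 F [-1.2454  0.841   6.396 ] w 0.0055994789024056465 yaw -26.0998114312255 j [ 0.2497  0.5164 -0.5351  2.0426  0.4087  0.6859 -1.0051]
tool shift cm to target [-0.042  -6.4651 -0.016 ]
```

View pics/drag1.png

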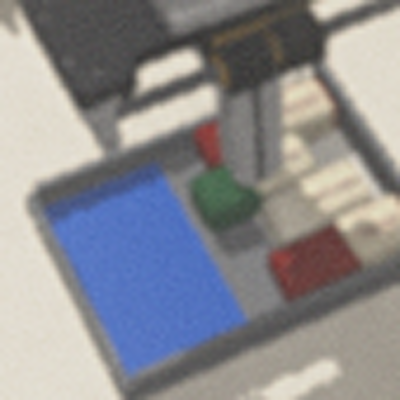

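The picture shows the green end moved forward, now at crop (225,200). The part by the finger, around (265,190), is unclear, so I'll enlarge it and measure before going on.

```bash
python3 - <<'E'
from h import *
im=r.snapshot("scene")[...,::-1].copy()
c=im[212:267,205:278]; cv2.imwrite("pics/drag1b.png",cv2.resize(c,(796,600),interpolation=cv2.INTER_CUBIC))
# predicted centre-top corners, if straight
for x in(.0195,):
    P=[np.r_[o+(x+dx)*ex+(.01375+dy)*ey,.025] for dx,dy in((-.03,-.0135),(-.03,.0135),(.029,.0135),(.029,-.0135),(0,-.0135),(0,.0135))]
    print((project("scene",P)+.5-[205,212])*10.9)
m=masks("scene",im,ROI["scene"])["green"];ys,xs=np.nonzero(m);print("green px",len(xs),cast("scene",[(xs.mean(),ys.mean())],.022))
E
```

```text
[[188.1494 394.2181]
 [131.4624 299.9407]
 [386.5989 192.5426]
 [446.8313 282.392 ]
 [321.3089 336.6543]
 [262.766  244.6693]]
green px 1 [[0.4744 0.0733 0.022 ]]
```

View pics/drag1b.png

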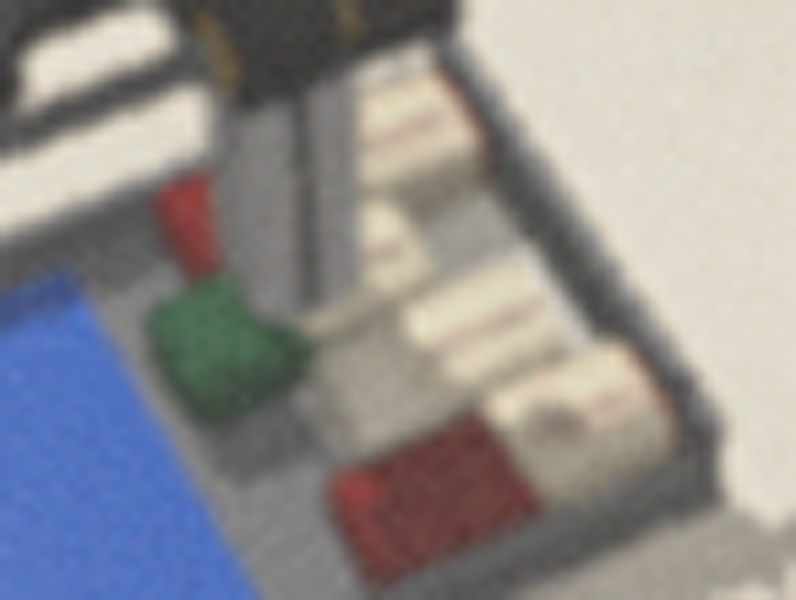

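The enlargement shows the bar has moved straight: front corners near (150,310) and (200,395), rear near (430,265), about as predicted. The other three bars haven't moved. I'll keep dragging.

```bash
python3 -m handwheel '-1 0 -0.2 0 0; -1 0 -0.3 0 0; -1 0 -0.3 0 0; -1 0 -0.3 0 0; -1 0 -0.3 0 0; -1 0 -0.3 0 0; -1 0 -0.3 0 0; -1 0 -0.3 0 0; -1 0 -0.3 0 0; -1 0 -0.2 0 0; -1 0 0 0 0; -1 0 0 0 0'
python3 -c "
from h import *
st(-.045,.0137,.0245)"
```

```text
clock: 7.52
ee_pos: [0.4691, 0.0773, 0.0244]
tcp_rot: [2.666, 1.662, 0.001]
contact_force: [-1.4, 0.7, 5.4]
grip_width: 0.004
gripper_force: 2.9
t 7.52 tray xy mm [-8.2768 13.7419] z 24.35448038452919 F [-1.3529  0.7012  5.4051] w 0.004233391153530864 yaw -26.09809425338352 j [ 0.2291  0.4857 -0.5434  2.097   0.4045  0.6599 -1.043 ]
tool shift cm to target [-0.0041 -3.6723 -0.0159]
```

```bash
python3 -m handwheel '-1 0 -0.2 0 0; -1 0 -0.3 0 0; -1 0 -0.3 0 0; -1 0 -0.3 0 0; -1 0 -0.3 0 0; -1 0 -0.3 0 0; -1 0 -0.3 0 0; -1 0 -0.3 0 0; -1 0 -0.3 0 0; -1 0 -0.2 0 0; -1 0 0 0 0; -1 0 0 0 0'
python3 - <<'E'
from h import *
st(-.045,.0137,.0245)
im=r.snapshot("scene")[...,::-1].copy()
cv2.imwrite("pics/drag2.png",cv2.resize(im[212:290,178:278],(770,600),interpolation=cv2.INTER_CUBIC))
E
```

```text
clock: 8.52
ee_pos: [0.444, 0.0896, 0.0244]
tcp_rot: [2.666, 1.662, 0.001]
contact_force: [-0.4, 1.8, 5.9]
grip_width: 0.005
gripper_force: 2.9
t 8.52 tray xy mm [-36.2626  13.7578] z 24.35643305325087 F [-0.3753  1.7908  5.8614] w 0.004623281774518875 yaw -26.10354491671417 j [ 0.2055  0.4557 -0.5526  2.1493  0.3997  0.6352 -1.0834]
tool shift cm to target [-0.0058 -0.8737 -0.0147]
```

View pics/drag2.png

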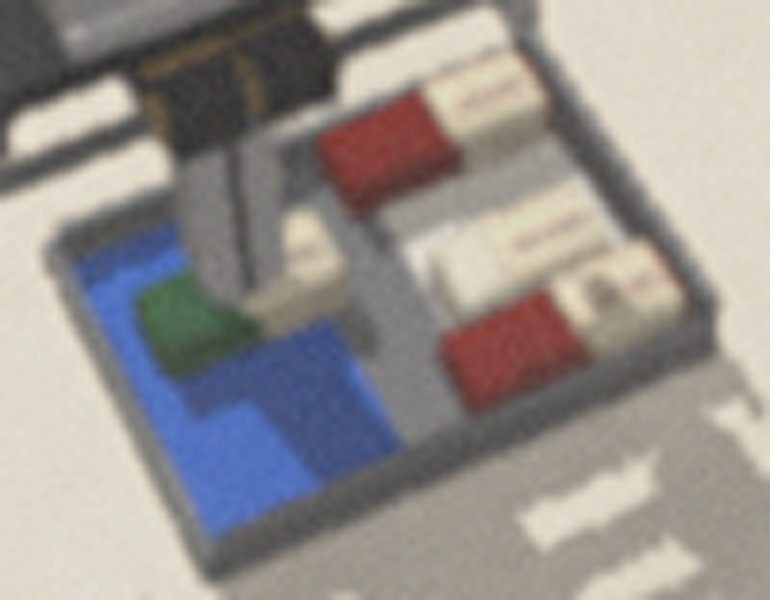

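The picture shows the bar square in the tray, with its front edge near (150,320) about 9 mm short of the lip. I'll finish slowly until the horizontal force rises.

```bash
(python3 -m handwheel '-1 0 -0.2 0 0; -1 0 -0.2 0 0; -1 0 -0.2 0 0; -1 0 -0.1 0 0; -1 0 0 0 0; -1 0 0 0 0'; python3 -m handwheel '-1 0 -0.1 0 0; -1 0 0 0 0; -1 0 0 0 0'; python3 -m handwheel '-1 0 -0.1 0 0; -1 0 0 0 0; -1 0 0 0 0') | grep -E "ee_pos|contact"
python3 -c "
from h import *
st(-.045,.0137,.0245)"
```

```text
ee_pos: [0.4379, 0.0926, 0.0244]
contact_force: [0.3, 0.2, 6.1]
ee_pos: [0.4371, 0.093, 0.0244]
contact_force: [1.1, 0.5, 5.2]
ee_pos: [0.4362, 0.0934, 0.0244]
contact_force: [1.6, -1.7, 4.9]
t 9.57 tray xy mm [-44.9201  13.773 ] z 24.395361322447837 F [ 1.5675 -1.7259  4.8644] w 0.00790135649137079 yaw -26.117239487518667 j [ 0.1974  0.4462 -0.5555  2.1653  0.3982  0.6274 -1.0969]
tool shift cm to target [-0.0073 -0.008  -0.0105]
```

```bash
python3 -m handwheel '-1 0 -0.1 0 0; -1 0 0 0 0; -1 0 -0.1 0 0; -1 0 0 0 0; -1 0 0 0 0' | grep -E "ee_pos|contact"; python3 -m handwheel '-1 0 0 -0.1 0; -1 0 0 -0.2 0; -1 0 0 -0.5 0; -1 0 0 -2 0; -1 0 0 -3 0; -1 0 0 -3 0; -1 0 0 -3 0; -1 0 0 -3 0; -1 0 0 0 0' | grep -E "ee_pos|contact"; python3 -m handwheel '-1 -3 0 0 0; -1 -4 0 0 0; -1 -4 0 0 0; -1 -4 0 0 0; -1 -4 0 0 0; -1 -4 0 0 0; -1 -4 0 0 0; -1 -2 0 0 0; -1 0 0 0 0; -1 0 0 0 0'
python3 - <<'E'
from h import *
im={n:r.snapshot(n)[...,::-1].copy() for n in("top","scene")}
cv2.imwrite("pics/end.png",np.hstack([cv2.resize(im[n][ROI[n][2]:ROI[n][2]+87,ROI[n][0]-3:ROI[n][0]+97],(400,348),interpolation=cv2.INTER_CUBIC) for n in im]))
for n in im:
  for w,i in(("before",cv2.imread(f"pics/{n}0.png")),("now",im[n])):
    for k in("green","red"):
        cs,_=cv2.findContours(masks(n,i,ROI[n])[k],cv2.RETR_EXTERNAL,cv2.CHAIN_APPROX_NONE)
        for c in cs:
            if cv2.contourArea(c)>25:
                M=cv2.moments(c);p=cast(n,[(M["m10"]/M["m00"],M["m01"]/M["m00"])],.026)[0,:2]-o
                print(n,w,k,1000*np.array([p@ex,p@ey]))
E
```

```text
ee_pos: [0.4343, 0.0943, 0.0243]
contact_force: [2.9, -1.0, 6.1]
ee_pos: [0.4356, 0.095, 0.177]
contact_force: [1.2, 1.5, 0.9]
clock: 11.57
ee_pos: [0.3057, -0.1664, 0.1721]
tcp_rot: [-2.667, -1.659, 0.0]
contact_force: [0.1, 1.5, 0.1]
grip_width: 0.003
gripper_force: 0.0
top before green [23.2122 13.1487]
top before red [ 22.027 -41.107]
top before red [22.5784 40.8033]
top now green [-61.1905  13.4984]
top now red [ 22.1621 -41.0318]
top now red [22.5784 40.8033]
scene before red [ 20.9114 -42.9339]
scene before red [22.6713 38.848 ]
scene now red [ 9.6484 35.7336]
```

View pics/end.png

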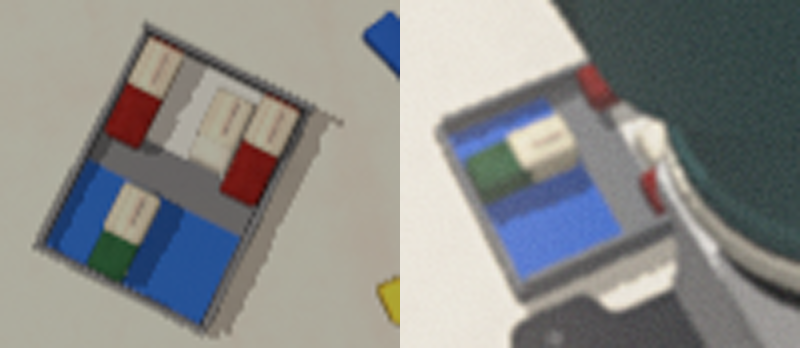

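The top view shows the green end at crop (110,255) against the lip and square to it. The bar has moved 84.4 mm, against 84.5 mm expected. The red bars are unchanged by measurement and the white bar by eye, and the arm is clear. I'll hand it in.

```bash
python3 -c "
from rig import r
print(r.finish_job())"
```

```text
the job is handed in; nothing more can be done
None
```

The green bar was slid 84 mm straight out of the row with a press of about 6 N and lies flat and square against the front lip; the other three bars stayed in place, and the job is handed in, though the system returned no verdict.

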